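# Close the bench micrometer on the clay disc until its ratchet clicks

### The job

One of the two bench micrometers has a fired-clay disc on its anvil. Turn that micrometer's ratchet cap (the knurled cap at the very top) clockwise, seen from above, until its thimble has run home and the ratchet then slips for at least two clicks (20 degrees), and let go without turning it back. Leave the other micrometer, whose anvil is bare, untouched.

Things in the scene. Friction and masses are not known exactly. Their poses are not given: they have to be found in the camera images.
- ratchet_cap (a point): Centre of the ratchet cap on the micrometer with the clay disc (60 mm across): upright round knurled steel cylinder, 28 mm across, 28 mm tall, on a 14 mm neck 12 mm tall over the smooth 38 mm thimble (top 26 mm below this point). This point lies on the upright turning axis, 166 mm above the table. Grip any diameter from above, 25 to 35 N. The stand is fixed; its column is on the robot's side.
- thimble (a joint): Turn of that micrometer's thimble in rad, growing clockwise seen from above. Starts at 0.1 to 0.5; hard stop at 0.8, where the spindle bears on the disc (home; the axial travel is too small to see). It turns easily (0.015 N m), carried by the cap both ways: turning the gripped cap back unscrews it.
- ratchet (a joint): Slip of the cap against the thimble in rad, growing clockwise seen from above: 0 while both turn together. With the thimble home, the clutch slips at a steady 0.09 N m; one click is 10 degrees (0.175 rad). Black lines on top of cap and thimble are in line at the start and part with slip. Turning the cap 1.3 rad in one grasp always suffices; more does no harm.
- spare_gauge: The other micrometer, same make and size but with a bare anvil, fixed elsewhere on the table; not to be touched. Origin on the table under its spindle axis, z up. Grey base 135 x 90 x 22 mm and a column on its own -x side (robot's side, yawed up to 23 degrees), arm top at 105 mm, cap centre 166 mm and cap top 180 mm above the origin.
Mind the look-alikes: they are no part of the job. What is shaped like the part that bears ratchet_cap but red or yellow is not meant.

How it is judged:
By the outcome, as a careful person would: the job done as asked, in the order asked, and still so for the second after the job is handed in, with the robot touching nothing.
It also fails if it takes over 35 s, if anything falls off the work surface, if the arm or the gripper's body presses on something with over 40 N, if the wrist force passes 120 N, or if a joint passes its speed limit or range.

### The arm

A 6-joint arm with a two-finger parallel gripper is mounted at the origin on the work surface. World frame = base frame: x ahead of the robot, y to its left, z up, the work surface at z = 0. Lengths are in m, angles in rad, forces in N, time in s.
With the tool pointing down it reaches from about 0.35 to 0.85 m from the base axis. Payload 8.1 kg.
Tool frame: the origin (TCP) lies at the centre of the arm's flange, where the gripper is bolted on; the fingertips stand 186 mm ahead of it and the grasp point (between the pads) lies 167 mm ahead of it; z points along the fingers, y is the line along which they close (so a half turn about z gives the same grasp; the last joint's range is limited). The gripper opens to 93 mm and grips with 3 to 60 N. Pads are 15 mm wide; open, the fingers measure 128 mm over their backs; the gripper's body (75 mm by 188 mm) begins 65 mm behind the grasp point.
Start: joints at [-1.325, 0.13, 1.488, -0, 1.523, -0.085], TCP at [0.195, -0.567, 0.405] pointing down, gripper open.
Joint ranges: [-2.96, 2.96], [-0.89, 2.26], [0.02, 2.5], [-1.34, 4.48], [0, 2.73], [-2.66, 2.66]. Speed limits (rad/s): [2.39, 2.39, 2.79, 3.14, 3.14, 3.14].

### API

Orientations are given as a rotation vector (axis times angle).
In Python, from plant import robot gives the robot as it stands.
- The arm moves only by the tool apply_moves, never from a script. Its argument "series" is a list of rows, each a list of 2 entries, a list of its own where there are three numbers: the shift along the tool's x, y, z in mm, then the turn, a rotation vector about the tool's x, y, z in rad. A call has 1 to 12 rows; each row shifts and turns the commanded pose from where the row before left it, along the tool's axes as they then stand; what a row does not reach is not made up. A row lasts 1/12 s, in which the tool goes at most 41.7 mm and 7.16 degrees, less where a joint would pass 70% of its speed; a pose out of reach is approached as far as the arm can. A call is refused whole if a number of a shift passes 41.7 or a number of a turn 0.125, either way. A call with a gripper value outside its range is refused whole. "claw" is the opening, from 0 (shut) to 1 (fully open), set as the call begins (left out, the last holds). The fingers move at their own pace and stop on an object; "newtons" is the grip in N (left out, the last holds). Time passes only in rows, so rows that do not move let the fingers close. It gives the time, the measured TCP pose, the force, the opening and the grip force at its end, in the units of the state.
- robot.read_state(): the state, without advancing time (a new reading comes with each control period).
- robot.read_camera(name): name is "side" or "top" or "wrist"; returns (picture, depth): 400x640x3 uint8, blue, green, red; 400x640 float32, m along the optical axis (not along the pixel's ray), 0 where there is no reading.
- robot.calibration(name): a dict with "fx", "fy", "cx", "cy" (pixels), "extrinsics" (4x4, takes a point from world to camera coordinates). Camera axes: x right, y down, z forward; pixel columns grow to the right and rows downward; lengths in m; the calibration is good to about 2 mm. The wrist camera is an equidistant fisheye: a pixel r from the principal point sees the ray r / f radians off the axis. A picture is of the moment at which its call begins: read the wrist's pose just before it. calibration takes no time and is no camera call; for the wrist camera it gives the pose at the moment of the call.
- robot.close_job(): hands the job in; it is judged then, once.
The state is a dict: "t": time; "q": joint angles; "dq": joint speeds; "joint_torque": joint torques, N m; "tool_pos": TCP position; "orientation": TCP orientation; "force": force on the tool from outside, world axes, zero at the start; "wrist_torque": the same for the moment, N m; "opening": finger opening in m; "gripper_force": force on a finger pad.
Only numpy, scipy, OpenCV 4.12 (cv2) and the standard library are available. Lean on these libraries where they do the work, as an engineer would, in place of code of your own. Each camera call takes 0.05 s, during which the arm holds its last target. There are 200 camera calls.

## Working session

There is one attempt and no reset: what is moved stays moved. The work goes in short steps, Python scripts to look and compute and a tool call to move; the robot and the scene stay as the last step left them, time stands still between calls to the robot, and variables do not carry over. Pictures are saved under pics/ and viewed, at most 10 in all, crops included, and the job is handed in when it is done.

Besides the shell and the picture viewer there is one more tool, called after ">>>" as name(argument=value, ...) on one line, values as JSON. apply_moves: Moves the arm, as the interface text tells. Its arguments: {"type":"object","properties":{"series":{"type":"array"},"claw":{"type":"number"},"newtons":{"type":"number"}},"required":["series"]}

```bash
mkdir -p pics; ls; cat > h.py <<'E'
import numpy as np,cv2
from plant import robot
from scipy.spatial.transform import Rotation as R
def pts(name,d):
    c=robot.calibration(name);v,u=np.indices(d.shape)
    T=np.linalg.inv(np.array(c["extrinsics"]))
    p=np.stack([(u-c["cx"])/c["fx"]*d,(v-c["cy"])/c["fy"]*d,d],-1)
    return p@T[:3,:3].T+T[:3,3]
E
python3 - <<'E'
from h import *
for n in("top","side"):
    im,d=robot.read_camera(n);cv2.imwrite(f"pics/{n}.png",im);np.save(n+".npy",d)
    c=robot.calibration(n);print(n,c["fx"],c["cx"],c["cy"],np.round(np.array(c["extrinsics"]),3).tolist())
s=robot.read_state();print(s)
E
```

```text
pics
top 502.8961292658524 320.5424423362056 202.7684587767541 [[0.022, -1.0, -0.002, 0.102], [-0.996, -0.022, -0.086, 0.45], [0.086, 0.004, -0.996, 1.224], [0.0, 0.0, 0.0, 1.0]]
side 455.84211611749157 316.30777723573544 200.1208928018919 [[-0.983, -0.182, -0.009, 0.482], [-0.104, 0.603, -0.791, 0.082], [0.149, -0.776, -0.612, 1.27], [0.0, 0.0, 0.0, 1.0]]
{'t': 0.1, 'q': array([-1.32536202e+00,  1.31057373e-01,  1.48916313e+00, -3.53938701e-05,
        1.52301276e+00, -8.53977504e-02]), 'dq': array([ 0.00121591, -0.00023638, -0.00224047, -0.00119256, -0.00113061,
        0.00030226]), 'joint_torque': array([ 6.07994389e-04, -5.61344433e+01, -4.93094265e+01,  7.70585239e-02,
        2.92923313e-02, -8.30971908e-05]), 'tool_pos': array([ 0.19486297, -0.5672541 ,  0.40381297]), 'orientation': array([-3.09709900e+00, -5.17036954e-01,  2.61210295e-04]), 'force': array([ 0.2877008 , -0.46554576,  0.19983113]), 'wrist_torque': array([-0.03849927,  0.0314635 , -0.01443996]), 'gripper_force': 0.0, 'opening': 0.09283720678620253}
```

View pics/top.png

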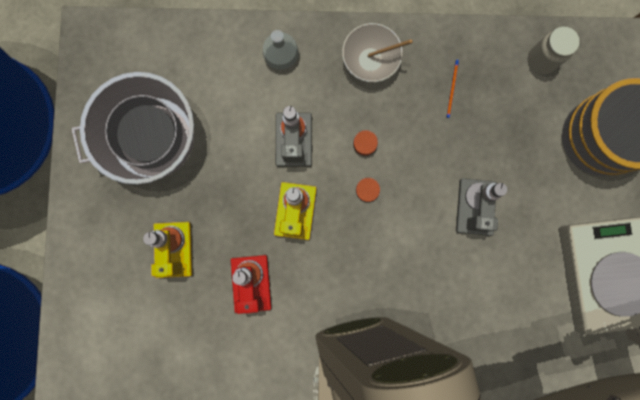

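View pics/side.png

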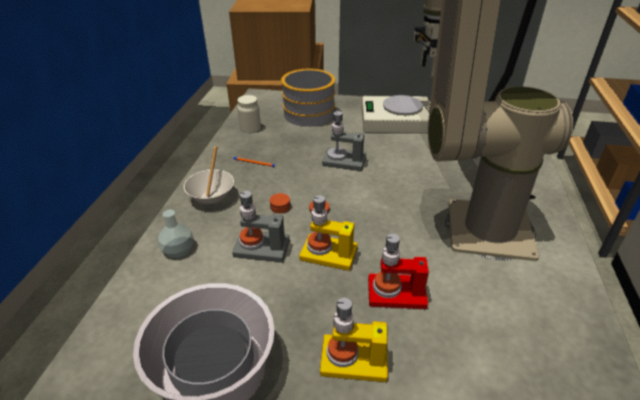

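```bash
python3 - <<'E'
from h import *
d=np.load("top.npy");im=cv2.imread("pics/top.png");P=pts("top",d)
for n,(u0,u1,v0,v1) in dict(clay=(270,320,95,170),bare=(455,520,175,240)).items():
    p=P[v0:v1,u0:u1].reshape(-1,3)
    m=(p[:,2]>.168)&(p[:,2]<.195);q=p[m];vv,uu=np.where(m.reshape(v1-v0,u1-u0))
    print(n,m.sum(),q.mean(0),q.min(0),q.max(0),"px",uu.mean()+u0,vv.mean()+v0)
s=cv2.imread("pics/side.png")
a=cv2.resize(s[180:270,220:300],None,fx=4.5,fy=4.5);b=cv2.resize(s[95:185,310:390],None,fx=4.5,fy=4.5)
cv2.imwrite("pics/crop.png",np.hstack([a,b]))
E
```

```text
clay 142 [0.63061418 0.1846959  0.17943576] [0.61798688 0.171965   0.16885763] [0.64454479 0.19894146 0.18437831] px 289.23943661971833 112.29577464788733
bare 153 [ 0.47169094 -0.27352681  0.17957495] [ 0.45856859 -0.28826257  0.16889566] [ 0.48528111 -0.26096707  0.18683732] px 499.51633986928107 189.0392156862745
```

View pics/crop.png

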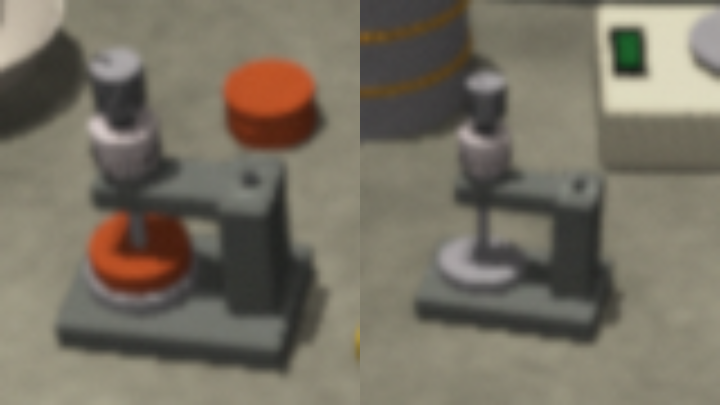

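Candidates (top view): grey with clay (289,112), grey with bare anvil (500,189), yellow (294,195) and (154,238), red (242,277). I choose the grey one at (289,112). The crop shows the clay disc on its anvil, while the other grey anvil is bare. The cap top is at z≈0.18, as it should be.

>>> apply_moves(series=[[[27, -23.5, 0], [0, 0, 0]], [[27, -23.5, 0], [0, 0, 0]], [[27, -23.5, 0], [0, 0, 0]], [[27, -23.5, 0], [0, 0, 0]], [[27, -23.5, 0], [0, 0, 0]], [[27, -23.5, 0], [0, 0, 0]], [[27, -23.5, 0], [0, 0, 0]], [[27, -23.5, 0], [0, 0, 0]], [[27, -23.5, 0], [0, 0, 0]], [[27, -23.5, 0], [0, 0, 0]], [[27, -23.5, 0], [0, 0, 0]], [[27, -23.5, 0], [0, 0, 0]]], claw=1, newtons=30)

```text
t: 1.1
tool_pos: [0.4101, -0.1938, 0.4045]
orientation: [-3.099, -0.517, 0.0]
force: [0.6, -0.8, -0.0]
opening: 0.093
gripper_force: 0.0
```

>>> apply_moves(series=[[[27, -23.5, 0], [0, 0, 0]], [[27, -23.5, 0], [0, 0, 0]], [[27, -23.5, 0], [0, 0, 0]], [[27, -23.5, 0], [0, 0, 0]], [[27, -23.5, 0], [0, 0, 0]], [[27, -23.5, 0], [0, 0, 0]], [[27, -23.5, 0], [0, 0, 0]], [[27, -23.5, 0], [0, 0, 0]], [[27, -23.5, 0], [0, 0, 0]], [[27, -23.5, 0], [0, 0, 0]], [[27, -23.5, 0], [0, 0, 0]], [[0, 0, 0], [0, 0, 0]]])

```text
t: 2.1
tool_pos: [0.6079, 0.1504, 0.4027]
orientation: [-3.096, -0.523, 0.003]
force: [0.4, 0.2, -0.3]
opening: 0.0931
gripper_force: 0.0
```

>>> apply_moves(series=[[[0, 0, 0], [0, 0, -0.12]], [[0, 0, 0], [0, 0, -0.12]], [[0, 0, 0], [0, 0, -0.12]], [[0, 0, 0], [0, 0, -0.12]], [[0, 0, 0], [0, 0, -0.12]], [[0, 0, 0], [0, 0, -0.12]], [[0, 0, 0], [0, 0, -0.12]], [[0, 0, 0], [0, 0, -0.12]], [[0, 0, 0], [0, 0, -0.12]], [[0, 0, 0], [0, 0, -0.12]], [[0, 0, 0], [0, 0, -0.12]], [[0, 0, 0], [0, 0, 0]]])

```text
t: 3.1
tool_pos: [0.6065, 0.1452, 0.4042]
orientation: [-2.124, -2.314, 0.001]
force: [0.1, -1.2, 1.0]
opening: 0.0926
gripper_force: 0.0
```

```bash
cat > w.py <<'E'
from h import *
import sys
s=robot.read_state();c=robot.calibration("wrist");im,d=robot.read_camera("wrist")
cv2.imwrite(sys.argv[1],im);np.save("wrist.npy",d)
Rm=R.from_rotvec(s["orientation"]).as_matrix()
print(s["t"],s["q"].round(3),s["tool_pos"].round(4),s["orientation"].round(3),s["force"].round(1))
dl=np.array([.6306,.1847,.335])-s["tool_pos"];print("to go in tool mm",(Rm.T@dl*1000).round(1))
# rays -> points by depth along optical axis
v,u=np.indices(d.shape);x=(u-c["cx"])/c["fx"];y=(v-c["cy"])/c["fy"];r=np.hypot(x,y)+1e-9
k=np.tan(np.minimum(r,1.5))/r
T=np.linalg.inv(np.array(c["extrinsics"]));P=np.stack([x*k*d,y*k*d,d],-1)@T[:3,:3].T+T[:3,3]
m=(d>0)&(abs(P[...,2]-.18)<.006)&(np.hypot(P[...,0]-.63,P[...,1]-.185)<.035)
if m.sum():
    q=P[m];vv,uu=np.where(m);print("cap top",m.sum(),q.mean(0).round(4),q.min(0).round(4),q.max(0).round(4),"px",uu.mean(),vv.mean())
E
python3 w.py pics/w1.png
```

```text
3.1 [ 0.153  0.195  1.418 -0.     1.53   0.067] [0.6065 0.1452 0.4042] [-2.124e+00 -2.314e+00  1.000e-03] [ 0.1 -1.2  1. ]
to go in tool mm [37.3 27.5 69.1]
cap top 1308 [0.6299 0.1864 0.1805] [0.6163 0.1719 0.1742] [0.6439 0.2004 0.1834] px 361.25152905198775 175.70565749235473
```

View pics/w1.png

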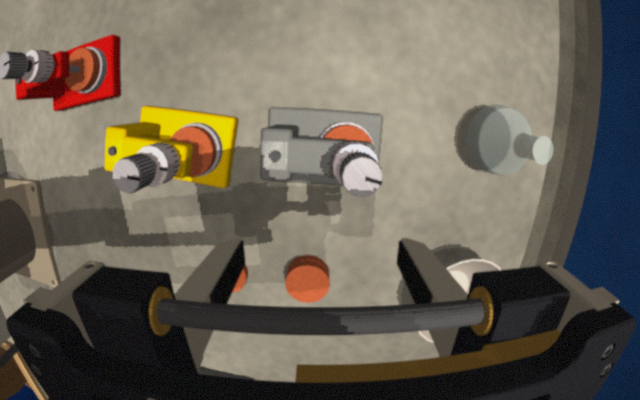

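The wrist view shows the grey micrometer's cap at (361,176), with the clay disc under its spindle at (348,133). Both views put the axis at about (0.630, 0.186).

>>> apply_moves(series=[[[19.5, 13.5, 0], [0, 0, 0]], [[19.5, 13.5, 0], [0, 0, 0]], [[0, 0, 0], [0, 0, 0]], [[0, 0, 12], [0, 0, 0]], [[0, 0, 12], [0, 0, 0]], [[0, 0, 12], [0, 0, 0]], [[0, 0, 0], [0, 0, 0]], [[0, 0, 0], [0, 0, 0]]])

```text
t: 3.82
tool_pos: [0.6297, 0.1857, 0.3665]
orientation: [-2.131, -2.306, 0.005]
force: [-0.1, 0.6, 0.2]
opening: 0.0931
gripper_force: 0.0
```

```bash
sed -i 's/\.6306,\.1847/.630,.186/' w.py; python3 w.py pics/w2.png
```

```text
3.8167 [ 0.209  0.303  1.361 -0.     1.482  0.13 ] [0.6297 0.1857 0.3665] [-2.131 -2.306  0.005] [-0.1  0.6  0.2]
to go in tool mm [ 0.3  0.4 31.5]
cap top 1678 [0.6304 0.1873 0.1803] [0.6165 0.1721 0.1741] [0.6448 0.2004 0.1828] px 323.9654350417163 250.0715137067938
```

View pics/w2.png

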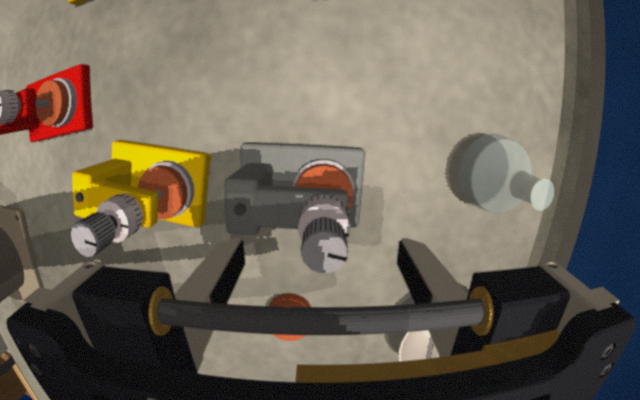

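The cap sits midway between the fingers, at (324,250). I'll descend, then close.

>>> apply_moves(series=[[[0.5, 0.3, 10], [0, 0, 0]], [[0, 0, 10], [0, 0, 0]], [[0, 0, 8], [0, 0, 0]], [[0, 0, 3], [0, 0, 0]], [[0, 0, 0], [0, 0, 0]], [[0, 0, 0], [0, 0, 0]]])

```text
t: 4.37
tool_pos: [0.6306, 0.187, 0.3373]
orientation: [-2.13, -2.308, 0.001]
force: [0.3, -0.6, -0.7]
opening: 0.0927
gripper_force: 0.0
```

>>> apply_moves(series=[[[0, 0, 0], [0, 0, 0]], [[0, 0, 0], [0, 0, 0]], [[0, 0, 0], [0, 0, 0]], [[0, 0, 0], [0, 0, 0]], [[0, 0, 0], [0, 0, 0]], [[0, 0, 0], [0, 0, 0]], [[0, 0, 0], [0, 0, 0]], [[0, 0, 0], [0, 0, 0]], [[0, 0, 0], [0, 0, 0]], [[0, 0, 0], [0, 0, 0]]], claw=0, newtons=30)

```text
t: 5.2
tool_pos: [0.6307, 0.187, 0.3377]
orientation: [-2.131, -2.308, 0.0]
force: [-0.4, -0.6, -0.2]
opening: 0.031
gripper_force: 0.0
```

>>> apply_moves(series=[[[0, 0, 0], [0, 0, 0]], [[0, 0, 0], [0, 0, 0]], [[0, 0, 0], [0, 0, 0]], [[0, 0, 0], [0, 0, 0]], [[0, 0, 0], [0, 0, 0]], [[0, 0, 0], [0, 0, 0]]])

```text
t: 5.7
tool_pos: [0.6308, 0.187, 0.3377]
orientation: [2.131, 2.308, 0.0]
force: [1.4, -0.7, -1.0]
opening: 0.0275
gripper_force: 30.0
```

>>> apply_moves(series=[[[0, 0, 0], [0, 0, 0.08]], [[0, 0, 0], [0, 0, 0.08]], [[0, 0, 0], [0, 0, 0.08]], [[0, 0, 0], [0, 0, 0.08]], [[0, 0, 0], [0, 0, 0.08]], [[0, 0, 0], [0, 0, 0.08]], [[0, 0, 0], [0, 0, 0.08]], [[0, 0, 0], [0, 0, 0.08]], [[0, 0, 0], [0, 0, 0.08]], [[0, 0, 0], [0, 0, 0.08]], [[0, 0, 0], [0, 0, 0]]])

```text
t: 6.62
tool_pos: [0.6315, 0.1866, 0.3378]
orientation: [2.864, 1.288, 0.004]
force: [8.3, -0.9, -4.6]
opening: 0.0275
gripper_force: 30.0
```

```bash
python3 -c "
from h import *
s=robot.read_state();print(s['q'],s['wrist_torque'],s['force'],s['gripper_force'])"
```

```text
[ 2.09741016e-01  3.22190643e-01  1.39016071e+00 -8.69957990e-04
  1.42675000e+00  9.35447767e-01] [-0.19485797 -1.38609031 -0.01665948] [ 8.26872707 -0.87080084 -4.5931024 ] 30.00035583972931
```

>>> apply_moves(series=[[[0, 0, 0], [0, 0, 0.08]], [[0, 0, 0], [0, 0, 0.08]], [[0, 0, 0], [0, 0, 0.08]], [[0, 0, 0], [0, 0, 0.08]], [[0, 0, 0], [0, 0, 0.08]], [[0, 0, 0], [0, 0, 0.08]], [[0, 0, 0], [0, 0, 0.08]], [[0, 0, 0], [0, 0, 0.08]], [[0, 0, 0], [0, 0, 0]], [[0, 0, 0], [0, 0, 0]]])

```text
t: 7.45
tool_pos: [0.6318, 0.1859, 0.3378]
orientation: [3.123, 0.328, 0.005]
force: [8.8, -3.9, -4.4]
opening: 0.0273
gripper_force: 30.0
```

```bash
python3 -c "
from h import *
s=robot.read_state();print(s['t'],s['q'],s['wrist_torque'],s['force'],s['gripper_force'])"
```

```text
7.45 [ 0.20897833  0.32228474  1.39001472 -0.00214291  1.42631158  1.57084196] [-0.69516272 -1.67668464  0.0450913 ] [ 8.82419679 -3.94875769 -4.43054427] 29.99931961297989
```

>>> apply_moves(series=[[[0, 0, 0], [0, 0, 0.08]], [[0, 0, 0], [0, 0, 0.08]], [[0, 0, 0], [0, 0, 0.08]], [[0, 0, 0], [0, 0, 0.08]], [[0, 0, 0], [0, 0, 0]], [[0, 0, 0], [0, 0, 0]]])

```text
t: 7.95
tool_pos: [0.6319, 0.1856, 0.3378]
orientation: [3.135, -0.174, 0.005]
force: [9.5, -5.8, -3.5]
opening: 0.0274
gripper_force: 30.0
```

>>> apply_moves(series=[[[0, 0, 0], [0, 0, 0]], [[0, 0, 0], [0, 0, 0]], [[0, 0, 0], [0, 0, 0]], [[0, 0, 0], [0, 0, 0]], [[0, 0, 0], [0, 0, 0]], [[0, 0, 0], [0, 0, 0]], [[0, 0, 0], [0, 0, 0]], [[0, 0, 0], [0, 0, 0]]], claw=1)

```text
t: 8.62
tool_pos: [0.6307, 0.1871, 0.3378]
orientation: [-3.137, 0.171, 0.0]
force: [0.8, -0.2, 0.5]
opening: 0.0761
gripper_force: 0.0
```

>>> apply_moves(series=[[[0, 0, -10], [0, 0, 0]], [[0, 0, -20], [0, 0, 0]], [[0, 0, -20], [0, 0, 0]], [[0, 0, -25], [0, 0, 0]], [[-25, 0, 0], [0, 0, 0]], [[-25, 0, 0], [0, 0, 0]], [[0, 0, 0], [0, 0, 0]], [[0, 0, 0], [0, 0, 0]]])

```text
t: 9.28
tool_pos: [0.5803, 0.1927, 0.4137]
orientation: [-3.137, 0.17, -0.001]
force: [-0.1, -0.6, -1.1]
opening: 0.0933
gripper_force: 0.0
```

```bash
python3 w.py pics/w3.png; python3 - <<'E'
import cv2,numpy as np
im=cv2.imread("pics/w3.png");cv2.imwrite("pics/w3b.png",cv2.resize(im[80:300,180:460],None,fx=2.7,fy=2.7,interpolation=cv2.INTER_CUBIC))
E
```

```text
9.2833 [0.237 0.157 1.443 0.    1.541 1.916] [0.5803 0.1927 0.4137] [-3.137e+00  1.700e-01 -1.000e-03] [-0.1 -0.6 -1.1]
to go in tool mm [50.   1.3 78.8]
cap top 1254 [0.631  0.1855 0.1806] [0.6158 0.1716 0.1748] [0.645  0.1996 0.1831] px 323.63157894736844 154.51435406698565
```

View pics/w3b.png

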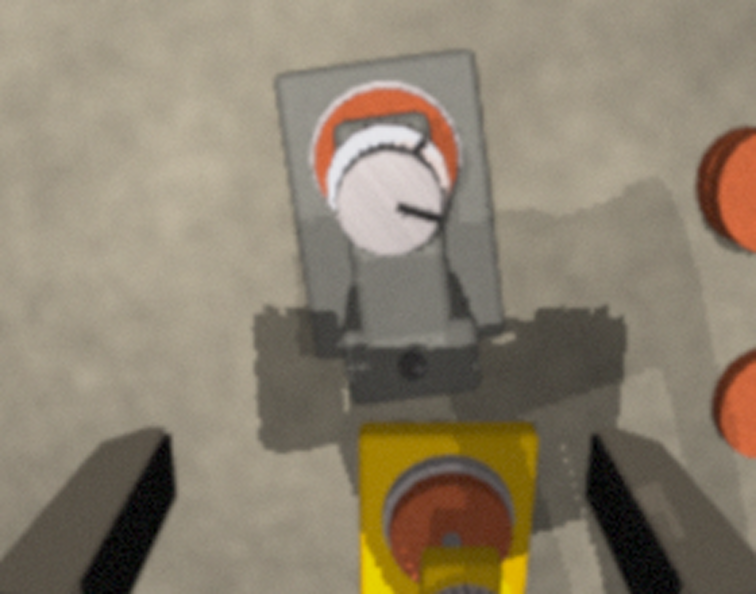

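The cap's line points right and slightly down at (420,211) in the crop. The thimble's line points up and right at (422,145). They have parted by about 60° clockwise, so the ratchet has slipped well past two clicks. The gripper is clear of everything.

```bash
python3 -c "
from plant import robot
print(robot.close_job())"
```

```text
the job is handed in; nothing more can be done
None
```

I turned the clay-disc micrometer's ratchet cap about 1.76 rad clockwise; its thimble ran home and the ratchet slipped roughly 60° by the marker lines. I let go without turning it back, left the bare-anvil micrometer untouched, and handed the job in at about 9.3 s.

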